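Ready a crucible carrier for the furnace

TASK

The two crucibles on the carrier plate stand in each other's rings: swap them, so that each ends upright in the middle of the ring the other stood in. Only then lock the plate down by pushing every spring clip that lies on the worktop sideways onto the groove of a pin of its own, until it snaps fully home and lies flat on the plate; any clip fits any pin, and if there are only three clips, one pin stays bare. Do not disturb the beaker.

Things in the scene. Friction and masses are not known exactly. Their poses are not given: they have to be found in the camera images.
- carrier: fixed grey metal carrier plate, 12 mm thick (its top is at z = 0.012), 270 mm along its y; it reaches from 93 mm behind its origin to 110 mm ahead of it along its x. Origin: on the underside; its x points away from the robot, give or take 0.25 rad of yaw. A row of pins stands along its y, 20 mm nearer the robot than the origin; two engraved rings lie beyond the row
- place_right (a point): centre, on the plate's top, of the engraved 62 mm ring at the robot's right (plate x +48, y -78 mm); only a marking, flush with the plate. Any spot of the plate between the two rings is free
- place_left (a point): the same for the ring at the robot's left (plate x +48, y +78 mm)
- big_mid (a point): the larger crucible, white porcelain, open cup: rim 48 mm wide, foot 30 mm, 38 mm tall, 60 g or so. Point: on its axis, half-way up (19 mm above its foot); z is its axis, upwards
- small_mid (a point): the smaller crucible, graphite, open cup: rim 33 mm wide, foot 22 mm, 26 mm tall, 32 g or so. Point: on its axis, half-way up (13 mm above its foot); z is its axis, upwards
- pin1_neck (a point): pin 1 of the plate (plate x -20, y -99 mm; counted from the robot's right), upright, fixed, steel. Its groove is a neck of 14 mm diameter from the plate's top to 8 mm above it; over the neck is a head of 22 mm diameter that ends 15 mm above the plate. Point: on the pin's axis at the plate's top
- pin2_neck (a point): pin 2 of the plate (plate x -20, y -33 mm; counted from the robot's right), upright, fixed, steel. Its groove is a neck of 14 mm diameter from the plate's top to 8 mm above it; over the neck is a head of 22 mm diameter that ends 15 mm above the plate. Point: on the pin's axis at the plate's top
- pin3_neck (a point): pin 3 of the plate (plate x -20, y +33 mm; counted from the robot's right), upright, fixed, steel. Its groove is a neck of 14 mm diameter from the plate's top to 8 mm above it; over the neck is a head of 22 mm diameter that ends 15 mm above the plate. Point: on the pin's axis at the plate's top
- pin4_neck (a point): pin 4 of the plate (plate x -20, y +99 mm; counted from the robot's right), upright, fixed, steel. Its groove is a neck of 14 mm diameter from the plate's top to 8 mm above it; over the neck is a head of 22 mm diameter that ends 15 mm above the plate. Point: on the pin's axis at the plate's top
- clip1_tab (a point): spring clip (three or four are there, all alike, so this one may be absent; about 65 g, lying flat on its underside): a 5 mm thick C with a mouth towards its +x and an upright grip tab at its back, 26 mm (x) by 10 mm (y) by 34 mm tall. Point: the middle of the tab, 17 mm above the clip's underside. Grip the tab across its 10 mm
- clip1_eye (a point): centre of the same clip's eye, on its underside, 38 mm ahead (+x) of the tab's middle; the jaws reach 15 mm farther ahead and 14 mm to either side. The jaws are two sprung arms, 10 mm apart at the mouth; lying flat on the plate with the mouth towards a pin, the clip slides under the pin's head when pushed along its +x, the arms spread over the 14 mm neck (about 5 to 20 N) and close behind it when the eye is centred on the pin. The same force pulls it off again
- clip2_tab (a point): spring clip (three or four are there, all alike, so this one may be absent; about 65 g, lying flat on its underside): a 5 mm thick C with a mouth towards its +x and an upright grip tab at its back, 26 mm (x) by 10 mm (y) by 34 mm tall. Point: the middle of the tab, 17 mm above the clip's underside. Grip the tab across its 10 mm
- clip2_eye (a point): centre of the same clip's eye, on its underside, 38 mm ahead (+x) of the tab's middle; the jaws reach 15 mm farther ahead and 14 mm to either side. The jaws are two sprung arms, 10 mm apart at the mouth; lying flat on the plate with the mouth towards a pin, the clip slides under the pin's head when pushed along its +x, the arms spread over the 14 mm neck (about 5 to 20 N) and close behind it when the eye is centred on the pin. The same force pulls it off again
- clip3_tab (a point): spring clip (three or four are there, all alike, so this one may be absent; about 65 g, lying flat on its underside): a 5 mm thick C with a mouth towards its +x and an upright grip tab at its back, 26 mm (x) by 10 mm (y) by 34 mm tall. Point: the middle of the tab, 17 mm above the clip's underside. Grip the tab across its 10 mm
- clip3_eye (a point): centre of the same clip's eye, on its underside, 38 mm ahead (+x) of the tab's middle; the jaws reach 15 mm farther ahead and 14 mm to either side. The jaws are two sprung arms, 10 mm apart at the mouth; lying flat on the plate with the mouth towards a pin, the clip slides under the pin's head when pushed along its +x, the arms spread over the 14 mm neck (about 5 to 20 N) and close behind it when the eye is centred on the pin. The same force pulls it off again
- clip4_tab (a point): spring clip (three or four are there, all alike, so this one may be absent; about 65 g, lying flat on its underside): a 5 mm thick C with a mouth towards its +x and an upright grip tab at its back, 26 mm (x) by 10 mm (y) by 34 mm tall. Point: the middle of the tab, 17 mm above the clip's underside. Grip the tab across its 10 mm
- clip4_eye (a point): centre of the same clip's eye, on its underside, 38 mm ahead (+x) of the tab's middle; the jaws reach 15 mm farther ahead and 14 mm to either side. The jaws are two sprung arms, 10 mm apart at the mouth; lying flat on the plate with the mouth towards a pin, the clip slides under the pin's head when pushed along its +x, the arms spread over the 14 mm neck (about 5 to 20 N) and close behind it when the eye is centred on the pin. The same force pulls it off again
- beaker: bystander: small empty beaker, 53 mm wide, 66 mm tall, standing; origin under its centre. It and the row of clips stand in front of the tall fixed furnace (380 mm high, face at x = 0.475, y from -0.10 to 0.34); the plate lies to the right of the furnace, so carry things round in front of it
Mind the look-alikes: they are no part of the job. What is shaped like the part that bears clip1_tab but green or turquoise is not meant.

How it is judged:
By the outcome, as a careful person would: the job done as asked, in the order asked, and still so for the second after the job is handed in, with the robot touching nothing.
Of clip1, clip2, clip3, clip4 only 3 to 4 are there at a start; the rules pass over those that are not, and their reading is None.
At some moment in a run one of clip1, clip2, clip3, clip4 may be knocked a few centimetres aside while the robot is not near it.
It also fails if it takes over 210 s, if anything falls off the work surface, if the arm or the gripper's body presses on something with over 40 N, if the wrist force passes 120 N, or if a joint passes its speed limit or range.

ROBOT

A 6-joint arm with a two-finger parallel gripper is mounted at the origin on a cart in front of the work surface, level with it; the furniture and walls round the work are solid. World frame = base frame: x ahead of the robot, y to its left, z up, the work surface at z = 0. Lengths are in m, angles in degrees, forces in N, time in s.
With the tool pointing down it reaches from about 0.275 to 0.75 m from the base axis. Payload 10.2 kg.
Tool frame: the origin (TCP) lies on the centre line of the jaws, within the pads' length; the fingertips stand 14 mm ahead of it and the grasp point (between the pads) lies 5 mm behind it (manip.tcp_to_tips is the z of the fingertips in the tool frame, in m); z points along the fingers, y is the line along which they close (so a half turn about z gives the same grasp; the last joint's range is limited). The gripper opens to 85 mm and grips with 20 to 120 N. Pads are 22 mm wide; open, the fingers measure 114 mm over their backs; the gripper's body (76 mm by 85 mm) begins 54 mm behind the grasp point. The pads swing forward as they close: fully open they stand 13 mm farther back than shut.
Start: joints at [-86.482, 17.928, 85.812, -0, 76.261, -12.8], TCP at [0.147, -0.504, 0.245] pointing down, gripper open.
Joint ranges: [-168.41, 168.41], [-55.51, 124.54], [10.69, 146.95], [-70.63, 250.63], [1, 178], [-165.06, 165.06]. Speed limits (degrees/s): [136.94, 136.94, 172.46, 180, 180, 180].

INTERFACE

Orientations are given as a 3x3 rotation matrix whose columns are the frame's x, y, z axes.
In Python, from bench import manip gives the robot as it stands.
- The arm moves only by the tool send_rows, never from a script. Its arguments are lists of equal length, an entry for each row: "dp": the shift along the tool's x, y, z in m, a list of three; "twist": the turn, a rotation vector about the tool's x, y, z in rad, a list of three; "hand": the closure in counts, from 0 (fully open) to 255 (shut). In form: {"dp": [[tx, ty, tz], ...], "twist": [[rx, ry, rz], ...], "hand": [hand, ...]}. A call has exactly 10 rows; each row shifts and turns the commanded pose from where the row before left it, along the tool's axes as they then stand; what a row does not reach is not made up. A row lasts 1/8 s, in which the tool goes at most 62.5 mm and 10.7 degrees, less where a joint would pass 70% of its speed; a pose out of reach is approached as far as the arm can. A call is refused whole if a number of a shift passes 0.0625 or a number of a turn 0.188, either way. A call with a gripper value outside its range is refused whole. The fingers move at their own pace and stop on an object; "newtons" is the grip in N (left out, the last holds). Time passes only in rows, so rows that do not move let the fingers close, or fill a call up. It gives the time, the measured TCP pose, the force, the opening and the grip force at its end, in the units of the state.
- manip.observe(): the state, without advancing time (a new reading comes with each control period).
- manip.snapshot(name): name is "scene" or "top"; returns a dict with "pixels" (384x512x3 uint8, blue, green, red), "z_map" (384x512 float32, m along the optical axis (not along the pixel's ray), 0 where there is no reading), "vertical_fov" (degrees; the focal length in pixels is half the picture's height over the tangent of half this angle, whatever the lens; pixels are square), "cx", "cy" (the principal point, pixels), "view" (4x4, takes a point from world to camera coordinates). Camera axes: x right, y down, z forward; pixel columns grow to the right and rows downward; lengths in m; the calibration is good to about 2 mm. A picture is of the moment at which its call begins.
- manip.hand_in(): hands the job in; it is judged then, once.
The state is a dict: "time_s": time; "qpos": joint angles; "dq": joint speeds; "joint_torque": joint torques, N m; "tcp_pos": TCP position; "tool_rot": TCP orientation; "ft_force": force on the tool from outside, world axes, zero at the start; "torque": the same for the moment, N m; "finger_gap": opening from 0.0 (shut) to 1.0 (fully open); "gripper_force": force on a finger pad.
Only numpy, scipy, OpenCV 4.12 (cv2) and the standard library are available. Lean on these libraries where they do the work, as an engineer would, in place of code of your own. Each camera call takes 0.05 s, during which the arm holds its last target. There are 200 camera calls.

## Working session

There is one attempt and no reset: what is moved stays moved. The work goes in short steps, Python scripts to look and compute and a tool call to move; the robot and the scene stay as the last step left them, time stands still between calls to the robot, and variables do not carry over. Pictures are saved under pics/ and viewed, at most 14 in all, crops included, and the job is handed in when it is done.

Besides the shell and the picture viewer there is one more tool, called after "Emit:" as name(argument=value, ...) on one line, values as JSON. send_rows: Moves the arm, as the interface text tells. Its arguments: {"type":"object","properties":{"dp":{"type":"array"},"twist":{"type":"array"},"hand":{"type":"array"},"newtons":{"type":"number"}},"required":["dp","twist","hand"]}

```bash
mkdir -p pics; cat > h.py <<'E'
import numpy as np, cv2
from bench import manip
def snap(n,f=None):
    s=manip.snapshot(n)
    if f: cv2.imwrite('pics/'+f,s['pixels'])
    return s
def cloud(s):
    z=s['z_map'];h,w=z.shape;f=h/2/np.tan(np.radians(s['vertical_fov'])/2)
    u,v=np.meshgrid(np.arange(w),np.arange(h))
    P=np.stack([(u-s['cx'])/f*z,(v-s['cy'])/f*z,z],-1)
    V=np.array(s['view']);R,t=V[:3,:3],V[:3,3]
    W=(P-t)@R; W[z==0]=np.nan
    return W
def proj(s,p):
    V=np.array(s['view']);c=V[:3,:3]@np.array(p)+V[:3,3];f=s['z_map'].shape[0]/2/np.tan(np.radians(s['vertical_fov'])/2)
    return c[0]/c[2]*f+s['cx'],c[1]/c[2]*f+s['cy']
E
python3 - <<'E'
from h import *
a=snap('top');b=snap('scene')
cv2.imwrite('pics/top.png',cv2.resize(a['pixels'],(800,600)));cv2.imwrite('pics/scene.png',cv2.resize(b['pixels'],(800,600)))
np.savez('a.npz',**a);np.savez('b.npz',**b)
for s in(a,b):
    print(s['vertical_fov'],s['cx'],s['cy'],np.round(s['view'],3))
o=manip.observe();print(o['time_s'],o['tcp_pos'],o['tool_rot'],o['finger_gap'],manip.tcp_to_tips)
E
```

```text
57.7616779799603 257.70536464180606 192.8046117097745 [[ 0.027 -1.    -0.007  0.007]
 [-0.997 -0.026 -0.076  0.473]
 [ 0.076  0.009 -0.997  1.142]
 [ 0.     0.     0.     1.   ]]
49.69393100100307 260.92815792488165 191.5060089692972 [[-0.748 -0.663  0.021  0.345]
 [-0.348  0.365 -0.863  0.199]
 [ 0.565 -0.654 -0.504  1.051]
 [ 0.     0.     0.     1.   ]]
0.1 [ 0.14747698 -0.5036418   0.24478562] [[ 9.59728972e-01  2.80927562e-01 -6.75558730e-05]
 [ 2.80927452e-01 -9.59728321e-01  1.14723744e-03]
 [ 2.57455331e-04 -1.12001531e-03 -9.99999340e-01]] 1.0012735804364612 0.014
```

View pics/top.png

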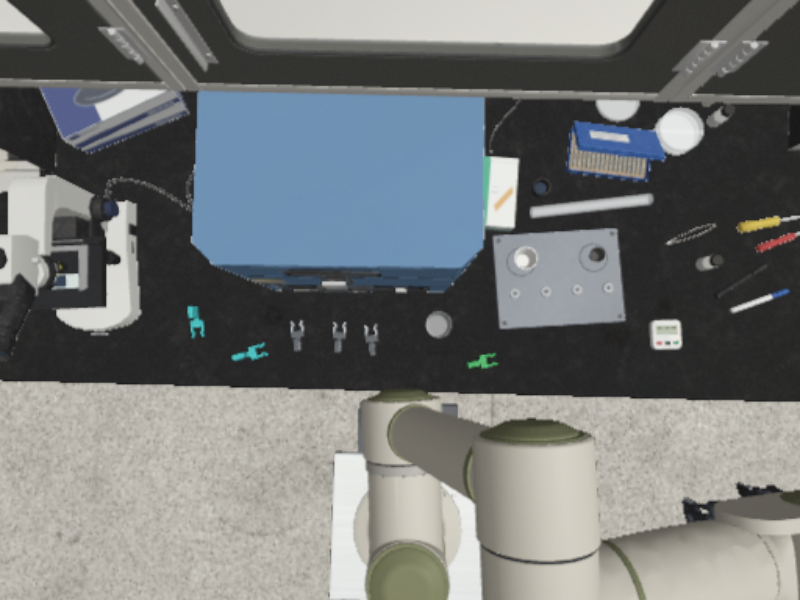

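View pics/scene.png

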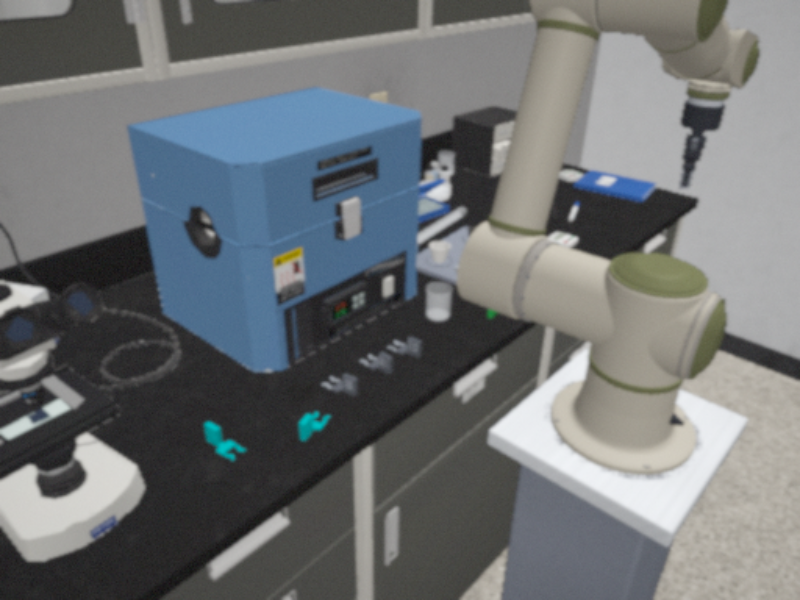

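Grey clips in the top view (800x600) are at (297,335), (340,337) and (372,339). The turquoise pair at (195,320) and (250,352) and the green one at (483,361) are look-alikes and excluded by colour. I'll confirm that in an enlarged crop and measure.

```bash
python3 - <<'E'
from h import *
a=dict(np.load('a.npz'));p=a['pixels']
W=cloud(a);Z=W[...,2]
c1=cv2.resize(p[195:240,170:270],(800,360),interpolation=cv2.INTER_CUBIC)
c2=cv2.resize(p[140:215,305:410],(800,571),interpolation=cv2.INTER_CUBIC)[:]
c1=cv2.resize(c1,(533,240));c2=cv2.resize(c2,(500,357))
m=np.zeros((600,540,3),np.uint8);m[:240,:533]=c1;m[241:598,:500]=c2;cv2.imwrite('pics/crop.png',m)
def comps(mask,name,amin=4):
    n,l,st,c=cv2.connectedComponentsWithStats(mask.astype(np.uint8))
    for i in range(1,n):
        if st[i,4]>=amin:
            k=l==i;print(name,np.round(c[i],1),st[i,4],'xyz med',np.round(np.nanmedian(W[k],0),4),'zmax',np.round(np.nanpercentile(Z[k],95),4))
            if st[i,4]<400:
                xy=W[k][:,:2].astype(np.float32);print('   rect',cv2.minAreaRect(xy*1000))
roi=(W[...,0]>0.2)&(W[...,0]<0.47)&(W[...,1]>-.5)&(W[...,1]<.5)
comps(roi&(Z>.020)&(Z<.2),'high')
roi2=(W[...,0]>0.25)&(W[...,0]<0.6)&(W[...,1]>-.5)&(W[...,1]<-.12)
comps(roi2&(Z>.02)&(Z<.2),'plate-high')
k=roi2&(Z>.008)&(Z<.016)
n,l,st,c=cv2.connectedComponentsWithStats(k.astype(np.uint8));i=1+st[1:,4].argmax()
print('plate',st[i],cv2.minAreaRect((W[l==i][:,:2]*1000).astype(np.float32)),np.nanmedian(Z[l==i]))
E
```

```text
high [121.8 199.5] 33 xyz med [0.437  0.4667 0.0311] zmax 0.0361
   rect ((438.39093017578125, 468.4085693359375), (23.94782066345215, 10.74896240234375), 8.94240665435791)
high [281.2 206.2] 73 xyz med [ 0.4318 -0.06    0.0623] zmax 0.067
   rect ((426.7552490234375, -53.861968994140625), (49.49686050415039, 51.56037521362305), 46.31704330444336)
high [189.  220.2] 28 xyz med [0.3767 0.242  0.0324] zmax 0.0368
   rect ((375.40557861328125, 242.85595703125), (23.59227180480957, 10.195415496826172), 9.643251419067383)
high [215.4 221.2] 29 xyz med [0.3758 0.1562 0.033 ] zmax 0.0365
   rect ((374.135986328125, 155.3832550048828), (22.939943313598633, 9.326351165771484), 1.7874325513839722)
high [237.3 223.2] 26 xyz med [0.3696 0.0842 0.0323] zmax 0.0363
   rect ((371.00140380859375, 84.11370849609375), (25.339263916015625, 10.104894638061523), 10.578505516052246)
high [152.4 227.2] 28 xyz med [0.3506 0.3611 0.0337] zmax 0.0365
   rect ((349.489501953125, 362.7409362792969), (10.41067886352539, 25.38763999938965), 15.818263053894043)
high [302.4 232.4] 26 xyz med [ 0.3474 -0.1285  0.033
[... 1048 characters left out ...]
-high [368.5 184.5] 32 xyz med [ 0.5098 -0.3462  0.0267] zmax 0.029
   rect ((509.399169921875, -346.9298400878906), (17.272125244140625, 18.429107666015625), 0.9611526727676392)
plate-high [328.8 187.3] 35 xyz med [ 0.4975 -0.2154  0.0276] zmax 0.0298
   rect ((496.79583740234375, -215.334716796875), (19.18194007873535, 19.352378845214844), 30.085002899169922)
plate-high [302.9 232.3] 23 xyz med [ 0.3475 -0.1313  0.034 ] zmax 0.0357
   rect ((346.0925598144531, -131.446533203125), (9.770358085632324, 19.971500396728516), 2.0245137214660645)
plate [ 316  157   84   53 3391] ((522.25634765625, -312.5007629394531), (177.5706329345703, 270.7461853027344), 4.849077224731445) 0.011920058592397139
```

View pics/crop.png

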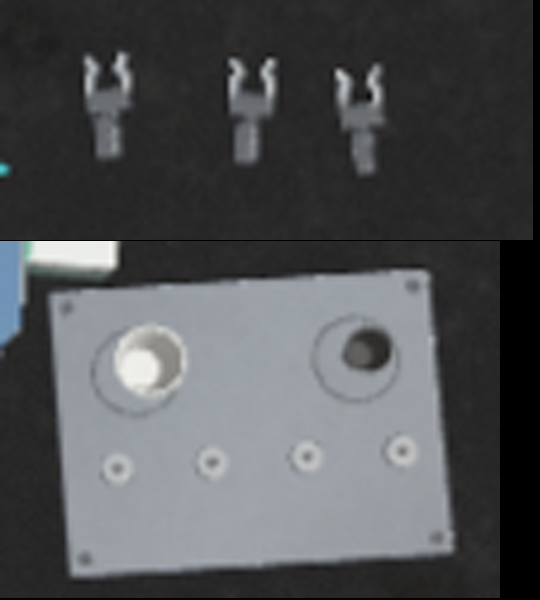

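The crop shows three grey clips with mouths up (+x), at crop (107,105), (250,110) and (362,115). The plate has the white cup in its left ring, the graphite cup in its right ring, and four pins. Next I refine the cup centres and clip axes and work out the first move.

```bash
cat >> h.py <<'E'
def go(x,y,z,yaw):
    o=manip.observe();R=np.array(o['tool_rot']);p=np.array(o['tcp_pos'])
    cur=np.degrees(np.arctan2(R[1,0],R[0,0]));th=np.radians(yaw)
    d=np.array([x,y,z])-p
    Rt=np.array([[np.cos(th),np.sin(th),0],[np.sin(th),-np.cos(th),0],[0,0,-1]])
    print('t',round(o['time_s'],2),'pos',np.round(p,4),'yaw',round(cur,2),'gap',round(o['finger_gap'],3),'F',np.round(o['ft_force'],1),'gf',np.round(o['gripper_force'],1))
    print('twist z',round(np.radians(cur-yaw),4),'then d after turn',np.round(Rt.T@d,4),'| before turn',np.round(R.T@d,4))
E
python3 - <<'E'
from h import *
from scipy.optimize import least_squares
a=dict(np.load('a.npz'));W=cloud(a);Z=W[...,2];p=a['pixels'].astype(float)
def circ(zlo,zhi,c,r):
    k=(Z>zlo)&(Z<zhi)&(np.hypot(W[...,0]-c[0],W[...,1]-c[1])<r+.012)
    q=W[k][:,:2];s=least_squares(lambda v:np.hypot(*(q-v[:2]).T)-v[2],[*c,r],loss='soft_l1',f_scale=.002);print(k.sum(),s.x,'z',np.median(W[k][:,2]))
circ(.043,.06,(.568,-.232),.023);circ(.0325,.05,(.581,-.386),.016)
V=a['view'];C=-V[:3,:3].T@V[:3,3];print('cam',C)
g=p.mean(-1);f=192/np.tan(np.radians(a['vertical_fov'])/2)
def ray(u,v,z):
    d=V[:3,:3].T@np.array([(u-a['cx'])/f,(v-a['cy'])/f,1]);return (C+d*(z-C[2])/d[2])[:2]
# image-based rim centres / clip axes
for n,cx,cy in(('A',189,214),('B',216,214),('C',238,216)):
    k=np.zeros(g.shape,bool);k[cy-12:cy+16,cx-9:cx+10]=True;k&=g>60
    xs=W[k];low=xs[(xs[:,2]<.012)];hi=xs[xs[:,2]>.028]
    lo=low[:,:2].mean(0);h=hi[:,:2].mean(0);
    # low pts: jaws only front
    fr=low[low[:,0]>h[0]+.012];fm=cv2.minAreaRect((fr[:,:2]*1000).astype(np.float32))
    d=np.array(fm[0])/1000-h;print(n,len(low),len(hi),'tab',h,'jawbox',fm,'yaw',np.degrees(np.arctan2(d[1],d[0])),'len',np.hypot(*d))
go(.567,-.232,.17,4.9)
E
```

```text
54 [ 0.56964426 -0.23286213  0.02171562] z 0.04760572604920034
23 [ 0.58352979 -0.38541247  0.01509075] z 0.03694810367424211
cam [0.38497159 0.0096072  1.17501251]
A 90 24 tab [0.37606169 0.24227746] jawbox ((410.00323486328125, 245.81520080566406), (40.293251037597656, 27.249984741210938), 4.049515724182129) yaw 5.950470239081698 len 0.034125412675387476
B 92 23 tab [0.37463187 0.15635391] jawbox ((407.71697998046875, 155.15455627441406), (37.41221618652344, 27.68100357055664), 2.769691228866577) yaw -2.0760898003213284 len 0.033106836782797466
C 92 23 tab [0.37032792 0.08366464] jawbox ((403.55072021484375, 86.65343475341797), (39.66059494018555, 28.917837142944336), 7.160137176513672) yaw 5.140619089142136 len 0.03335696744565511
t 0.1 pos [ 0.1475 -0.5036  0.2448] yaw 16.32 gap 1.001 F [ 0.7 -0.5 -0.1] gf 0.0
twist z 0.1992 then d after turn [ 0.4412 -0.2348  0.0748] | before turn [ 0.4789 -0.1428  0.0751]
```

Emit:
send_rows(dp=[[0,0,0],[0,0,0],[0.055,-0.029,0.007],[0.055,-0.029,0.007],[0.055,-0.029,0.007],[0.055,-0.029,0.007],[0.055,-0.029,0.007],[0.055,-0.029,0.007],[0.055,-0.029,0.007],[0.055,-0.029,0.007]], twist=[[0,0,0.1],[0,0,0.1],[0,0,0],[0,0,0],[0,0,0],[0,0,0],[0,0,0],[0,0,0],[0,0,0],[0,0,0]], hand=[60,60,60,60,60,60,60,60,60,60], newtons=25)

```text
time_s: 1.35
tcp_pos: [0.5673, -0.2343, 0.1889]
tool_rot: [[0.996, 0.085, -0.0], [0.085, -0.996, 0.0], [-0.0, -0.0, -1.0]]
ft_force: [-0.6, -0.7, 1.5]
finger_gap: 0.769
gripper_force: 0.0
```

```bash
python3 -c "
from h import *
go(.569,-.2325,.037,4.9)"
```

```text
t 1.35 pos [ 0.5673 -0.2343  0.1889] yaw 4.86 gap 0.769 F [-0.6 -0.7  1.5] gf 0.0
twist z -0.0007 then d after turn [ 0.0019 -0.0016  0.1519] | before turn [ 0.0019 -0.0016  0.1519]
```

Emit:
send_rows(dp=[[0.002,-0.0015,0.03],[0,0,0.04],[0,0,0.04],[0,0,0.03],[0,0,0.012],[0,0,0],[0,0,0],[0,0,0],[0,0,0],[0,0,0]], twist=[[0,0,0],[0,0,0],[0,0,0],[0,0,0],[0,0,0],[0,0,0],[0,0,0],[0,0,0],[0,0,0],[0,0,0]], hand=[60,60,60,60,60,60,160,160,160,160], newtons=25)

```text
time_s: 2.6
tcp_pos: [0.5684, -0.2344, 0.0389]
tool_rot: [[0.996, 0.085, 0.002], [0.085, -0.996, -0.001], [0.002, 0.002, -1.0]]
ft_force: [-0.9, 0.9, 6.7]
finger_gap: 0.533
gripper_force: 25.2
```

```bash
python3 - <<'E'
from h import *
# middle spot = plate (48,0)
th=np.radians(4.88);o=np.array([.5256,-.3118]);R=np.array([[np.cos(th),-np.sin(th)],[np.sin(th),np.cos(th)]])
for q in((48,0),(48,78),(48,-78)):print(q,o+R@np.array(q)/1000)
m=o+R@np.array([.048,0]);go(*m,.037,4.9)
E
```

```text
(48, 0) [ 0.573426   -0.30771668]
(48, 78) [ 0.56679061 -0.22999943]
(48, -78) [ 0.58006139 -0.38543394]
t 2.6 pos [ 0.5684 -0.2344  0.0389] yaw 4.87 gap 0.533 F [-0.9  0.9  6.7] gf 25.2
twist z -0.0006 then d after turn [-0.0012  0.0735  0.0019] | before turn [-0.0012  0.0735  0.002 ]
```

Emit:
send_rows(dp=[[0,0,-0.02],[0,0,-0.02],[0,0.037,0],[0,0.037,0],[0,0,0.02],[0,0,0.018],[0,0,0.001],[0,0,0],[0,0,0],[0,0,0]], twist=[[0,0,0],[0,0,0],[0,0,0],[0,0,0],[0,0,0],[0,0,0],[0,0,0],[0,0,0],[0,0,0],[0,0,0]], hand=[160,160,160,160,160,160,160,160,70,70])

```text
time_s: 3.85
tcp_pos: [0.574, -0.3076, 0.0385]
tool_rot: [[0.996, 0.085, 0.0], [0.085, -0.996, -0.0], [0.0, 0.0, -1.0]]
ft_force: [0.0, -0.3, -0.3]
finger_gap: 0.73
gripper_force: 0.0
```

Emit:
send_rows(dp=[[0,0,-0.02],[0,0,-0.04],[0,0.0265,0],[0,0.0265,0],[0,0.0265,0],[0,0,0],[0,0,0],[0,0,0],[0,0,0],[0,0,0]], twist=[[0,0,0],[0,0,0],[0,0,0],[0,0,0],[0,0,0],[0,0,0],[0,0,0],[0,0,0],[0,0,0],[0,0,0]], hand=[70,70,70,70,70,100,100,100,100,100])

```text
time_s: 5.1
tcp_pos: [0.5808, -0.3867, 0.0985]
tool_rot: [[0.996, 0.085, 0.0], [0.085, -0.996, -0.0], [0.0, 0.0, -1.0]]
ft_force: [-0.5, -0.5, 0.5]
finger_gap: 0.605
gripper_force: 0.0
```

```bash
python3 -c "
from h import *
go(.583,-.3855,.030,4.9)"
```

```text
t 5.1 pos [ 0.5808 -0.3867  0.0985] yaw 4.88 gap 0.605 F [-0.5 -0.5  0.5] gf 0.0
twist z -0.0003 then d after turn [ 0.0023 -0.001   0.0685] | before turn [ 0.0023 -0.001   0.0685]
```

Emit:
send_rows(dp=[[0.002,-0.001,0.02],[0,0,0.025],[0,0,0.015],[0,0,0.0075],[0,0,0],[0,0,0],[0,0,0],[0,0,0],[0,0,0],[0,0,0]], twist=[[0,0,0],[0,0,0],[0,0,0],[0,0,0],[0,0,0],[0,0,0],[0,0,0],[0,0,0],[0,0,0],[0,0,0]], hand=[100,100,100,100,100,190,190,190,190,190], newtons=22)

```text
time_s: 6.35
tcp_pos: [0.5829, -0.3861, 0.0319]
tool_rot: [[0.996, 0.085, 0.001], [0.085, -0.996, -0.001], [0.001, 0.001, -1.0]]
ft_force: [0.5, 0.4, 6.2]
finger_gap: 0.354
gripper_force: 21.8
```

```bash
python3 -c "
from h import *
go(.5668,-.2300,.10,4.9)
s=snap('top','t2.png');cv2.imwrite('pics/t2c.png',cv2.resize(s['pixels'][140:215,305:410],(800,571),interpolation=cv2.INTER_CUBIC))"
```

```text
t 6.35 pos [ 0.5829 -0.3861  0.0319] yaw 4.86 gap 0.354 F [0.5 0.4 6.2] gf 21.8
twist z -0.0007 then d after turn [-0.0027 -0.1569 -0.0681] | before turn [-0.0028 -0.1568 -0.0683]
```

View pics/t2c.png

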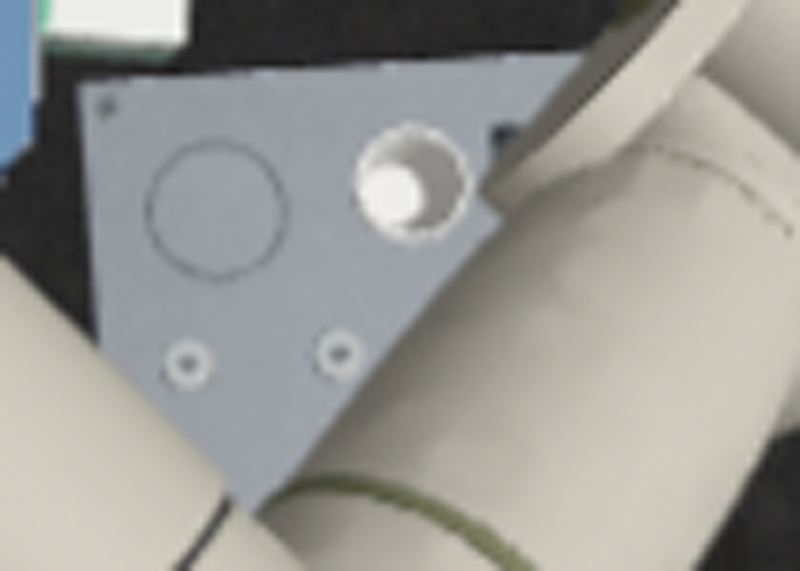

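The white cup is upright at crop (415,183), and the left ring is empty at crop (217,209). Next I carry the graphite cup over to it.

Emit:
send_rows(dp=[[0,0,-0.035],[0,0,-0.045],[-0.001,-0.039,0],[-0.001,-0.039,0],[-0.001,-0.039,0],[0,-0.04,0],[0,0,0.04],[0,0,0.03],[0,0,0.0085],[0,0,0]], twist=[[0,0,0],[0,0,0],[0,0,0],[0,0,0],[0,0,0],[0,0,0],[0,0,0],[0,0,0],[0,0,0],[0,0,0]], hand=[190,190,190,190,190,190,190,190,190,190])

```text
time_s: 7.65
tcp_pos: [0.5666, -0.2298, 0.0329]
tool_rot: [[0.996, 0.085, 0.0], [0.085, -0.996, -0.0], [0.0, 0.0, -1.0]]
ft_force: [-0.5, -0.0, 0.0]
finger_gap: 0.354
gripper_force: 22.0
```

```bash
python3 - <<'E'
from h import *
s=dict(np.load('a.npz'));V=s['view'];C=-V[:3,:3].T@V[:3,3];f=192/np.tan(np.radians(s['vertical_fov'])/2)
u,v=305+217*105/800-.5+.07,140+209*75/571-.5+.07
d=V[:3,:3].T@np.array([(u-s['cx'])/f,(v-s['cy'])/f,1]);print('ring L',C+d*(.012-C[2])/d[2])
go(.5668,-.2300,.031,4.9)
E
```

```text
ring L [ 0.56714552 -0.23161937  0.012     ]
t 7.65 pos [ 0.5666 -0.2298  0.0329] yaw 4.86 gap 0.354 F [-0.5 -0.   0. ] gf 22.0
twist z -0.0007 then d after turn [0.0002 0.0002 0.0019] | before turn [0.0002 0.0002 0.0019]
```

Emit:
send_rows(dp=[[0,0.0005,0.001],[0,0,0.0005],[0,0,0],[0,0,0],[0,0,0],[0,0,-0.03],[0,0,-0.04],[0,0.025,0],[0,0.025,0],[0,0.0277,0]], twist=[[0,0,0],[0,0,0],[0,0,0],[0,0,0],[0,0,0],[0,0,0],[0,0,0],[0,0,0],[0,0,0],[0,0,0]], hand=[190,190,120,120,120,120,70,70,70,70])

```text
time_s: 8.9
tcp_pos: [0.573, -0.3082, 0.1009]
tool_rot: [[0.996, 0.085, -0.0], [0.085, -0.996, 0.0], [-0.0, -0.0, -1.0]]
ft_force: [-0.2, 0.6, 0.2]
finger_gap: 0.721
gripper_force: 0.0
```

Emit:
send_rows(dp=[[0,0,0.02],[0,0,0.03],[0,0,0.013],[0,0,0],[0,0,0],[0,0,0],[0,0,0],[0,0,0],[0,0,-0.02],[0,0,-0.02]], twist=[[0,0,0],[0,0,0],[0,0,0],[0,0,0],[0,0,0],[0,0,0],[0,0,0],[0,0,0],[0,0,0],[0,0,0]], hand=[70,70,70,70,160,160,160,160,160,160], newtons=25)

```text
time_s: 10.15
tcp_pos: [0.573, -0.3077, 0.0796]
tool_rot: [[0.996, 0.085, 0.0], [0.085, -0.996, -0.0], [0.0, 0.001, -1.0]]
ft_force: [0.1, 0.5, -0.6]
finger_gap: 0.533
gripper_force: 25.7
```

```bash
python3 -c "
from h import *
go(.5801,-.386,.040,4.9)"
```

```text
t 10.15 pos [ 0.573  -0.3077  0.0796] yaw 4.86 gap 0.533 F [ 0.1  0.5 -0.6] gf 25.7
twist z -0.0007 then d after turn [0.0004 0.0786 0.0396] | before turn [0.0004 0.0786 0.0396]
```

Emit:
send_rows(dp=[[-0.001,0.026,0],[0,0.026,0],[0,0.0266,0],[0,0,0.02],[0,0,0.0185],[0,0,0.0015],[0,0,0],[0,0,0],[0,0,0],[0,0,0]], twist=[[0,0,0],[0,0,0],[0,0,0],[0,0,0],[0,0,0],[0,0,0],[0,0,0],[0,0,0],[0,0,0],[0,0,0]], hand=[160,160,160,160,160,160,160,70,70,70])

```text
time_s: 11.4
tcp_pos: [0.5786, -0.386, 0.0379]
tool_rot: [[0.996, 0.085, 0.0], [0.085, -0.996, -0.0], [0.0, 0.0, -1.0]]
ft_force: [0.2, -0.0, -0.3]
finger_gap: 0.728
gripper_force: 0.0
```

Emit:
send_rows(dp=[[0,0,-0.03],[0,0,-0.05],[-0.06,0,-0.04],[-0.06,0,0],[-0.06,-0.01,0],[0,-0.06,0],[0,-0.06,0],[0,-0.06,0],[0,-0.06,0],[0,-0.06,0]], twist=[[0,0,0],[0,0,0],[0,0,0],[0,0,0],[0,0,0],[0,0,0],[0,0,0],[0,0,0],[0,0,0],[0,0,0]], hand=[70,70,130,130,130,130,130,130,130,130])

```text
time_s: 12.65
tcp_pos: [0.3805, -0.09, 0.1528]
tool_rot: [[0.996, 0.084, 0.001], [0.084, -0.996, -0.0], [0.001, 0.001, -1.0]]
ft_force: [1.7, -0.7, 0.3]
finger_gap: 0.491
gripper_force: 0.0
```

```bash
python3 - <<'E'
from h import *
s=snap('top');W=cloud(s);Z=W[...,2];g=s['pixels']
cv2.imwrite('pics/t3.png',cv2.resize(g[135:245,165:412],(800,356),interpolation=cv2.INTER_CUBIC))
from scipy.optimize import least_squares
def circ(zlo,zhi,c,r):
    k=(Z>zlo)&(Z<zhi)&(np.hypot(W[...,0]-c[0],W[...,1]-c[1])<r+.012)
    q=W[k][:,:2]
    if len(q)<8: print('few',len(q));return
    r_=least_squares(lambda v:np.hypot(*(q-v[:2]).T)-v[2],[*c,r],loss='soft_l1',f_scale=.002);print(k.sum(),r_.x)
circ(.043,.06,(.58,-.386),.023);circ(.0325,.05,(.567,-.231),.016)
go(.3715,.084,.15,7)
E
```

```text
48 [ 0.5803922  -0.38451302  0.02204448]
21 [ 0.56651843 -0.23056179  0.01486396]
t 12.7 pos [ 0.3788 -0.0845  0.1523] yaw 5.02 gap 0.488 F [-1.1  1.8 -1.9] gf 0.0
twist z -0.0346 then d after turn [ 0.0132 -0.1681  0.0023] | before turn [ 0.0074 -0.1685  0.0028]
```

View pics/t3.png

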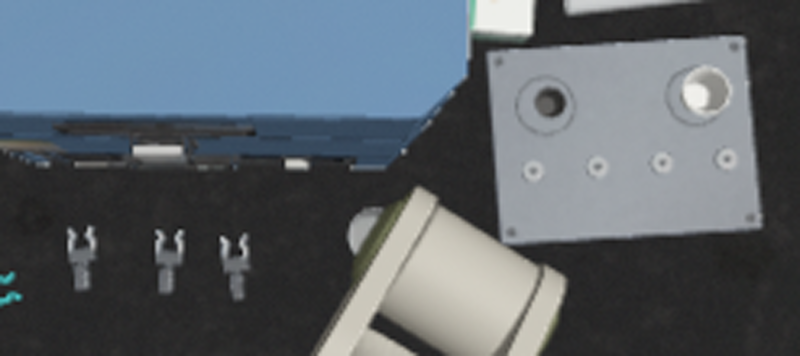

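Cups sit within about 1 mm of the ring centres: graphite left at (548,102), white right at (703,95). The three clips are unmoved. Next is the clip nearest the robot's right, at (236,265).

Emit:
send_rows(dp=[[0,0,0],[0.004,-0.056,0],[0.004,-0.056,0],[0.005,-0.056,0],[0,0,0.04],[0,0,0.03],[0,0,0],[0,0,0],[0,0,0],[0,0,0]], twist=[[0,0,-0.035],[0,0,0],[0,0,0],[0,0,0],[0,0,0],[0,0,0],[0,0,0],[0,0,0],[0,0,0],[0,0,0]], hand=[130,130,130,130,130,130,130,130,130,130])

```text
time_s: 13.95
tcp_pos: [0.3742, 0.0765, 0.0832]
tool_rot: [[0.993, 0.119, 0.001], [0.119, -0.993, -0.0], [0.001, 0.0, -1.0]]
ft_force: [-0.5, -0.7, -0.3]
finger_gap: 0.491
gripper_force: 0.0
```

```bash
python3 -c "
from h import *
go(.3708,.084,.021,7)"
```

```text
t 13.95 pos [0.3742 0.0765 0.0832] yaw 6.85 gap 0.491 F [-0.5 -0.7 -0.3] gf 0.0
twist z -0.0026 then d after turn [-0.0025 -0.0079  0.0622] | before turn [-0.0026 -0.0079  0.0622]
```

Emit:
send_rows(dp=[[-0.0025,-0.008,0],[0,0,0.03],[0,0,0.022],[0,0,0.01],[0,0,0],[0,0,0],[0,0,0],[0,0,0],[0,0,0],[0,0,0]], twist=[[0,0,0],[0,0,0],[0,0,0],[0,0,0],[0,0,0],[0,0,0],[0,0,0],[0,0,0],[0,0,0],[0,0,0]], hand=[130,130,130,130,130,245,245,245,245,245], newtons=60)

```text
time_s: 15.2
tcp_pos: [0.3707, 0.0844, 0.0213]
tool_rot: [[0.993, 0.12, 0.001], [0.12, -0.993, -0.0], [0.001, 0.0, -1.0]]
ft_force: [-1.0, -0.1, 6.3]
finger_gap: 0.106
gripper_force: 58.7
```

```bash
python3 - <<'E'
from h import *
th=np.radians(4.88);o=np.array([.5256,-.3118]);R=np.array([[np.cos(th),-np.sin(th)],[np.sin(th),np.cos(th)]])
for y in(-99,-33,33,99):
    for x in (-92,-58): print('pin y',y,'tab at plate x',x,np.round(o+R@np.array([x,y])/1000,4))
go(.40,-.05,.15,4.9)
E
```

```text
pin y -99 tab at plate x -92 [ 0.4424 -0.4183]
pin y -99 tab at plate x -58 [ 0.4762 -0.4154]
pin y -33 tab at plate x -92 [ 0.4367 -0.3525]
pin y -33 tab at plate x -58 [ 0.4706 -0.3496]
pin y 33 tab at plate x -92 [ 0.4311 -0.2867]
pin y 33 tab at plate x -58 [ 0.465  -0.2839]
pin y 99 tab at plate x -92 [ 0.4255 -0.221 ]
pin y 99 tab at plate x -58 [ 0.4594 -0.2181]
t 15.2 pos [0.3707 0.0844 0.0213] yaw 6.87 gap 0.106 F [-1.  -0.1  6.3] gf 58.7
twist z 0.0343 then d after turn [ 0.0177  0.1364 -0.1287] | before turn [ 0.0132  0.1369 -0.1287]
```

Emit:
send_rows(dp=[[0,0,-0.05],[0,0,-0.06],[0,0.03,-0.02],[0.003,0.056,0],[0.003,0.056,0],[0.003,0.056,0],[0.003,0.056,0],[0.004,0.056,0],[0.004,0.056,0],[0.004,0.056,0]], twist=[[0,0,0.034],[0,0,0],[0,0,0],[0,0,0],[0,0,0],[0,0,0],[0,0,0],[0,0,0],[0,0,0],[0,0,0]], hand=[245,245,245,245,245,245,245,245,245,245])

```text
time_s: 16.45
tcp_pos: [0.4303, -0.3359, 0.1509]
tool_rot: [[0.996, 0.085, 0.0], [0.085, -0.996, -0.0], [0.0, 0.0, -1.0]]
ft_force: [0.7, -0.9, -0.5]
finger_gap: 0.104
gripper_force: 58.6
```

Emit:
send_rows(dp=[[0.004,0.056,0],[0,0.02,0],[0,0,0],[0,0,0],[0,0,0],[0,0,0],[0,0,0],[0,0,0],[0,0,0],[0,0,0]], twist=[[0,0,0],[0,0,0],[0,0,0],[0,0,0],[0,0,0],[0,0,0],[0,0,0],[0,0,0],[0,0,0],[0,0,0]], hand=[245,245,245,245,245,245,245,245,245,245])

```text
time_s: 17.7
tcp_pos: [0.4409, -0.4095, 0.1505]
tool_rot: [[0.996, 0.086, -0.0], [0.086, -0.996, 0.0], [-0.0, -0.0, -1.0]]
ft_force: [-0.2, -0.5, -0.9]
finger_gap: 0.1
gripper_force: 58.7
```

```bash
python3 - <<'E'
from h import *
go(.4424,-.4183,.0343,4.9)
s=snap('scene')
u,v=proj(s,[.46,-.415,.12]);print(u,v)
u=int(u);v=int(v);c=s['pixels'][max(0,v-50):v+70,max(0,u-80):u+80]
cv2.imwrite('pics/s1.png',cv2.resize(c,None,fx=4,fy=4,interpolation=cv2.INTER_CUBIC))
E
```

```text
t 17.7 pos [ 0.4409 -0.4095  0.1505] yaw 4.91 gap 0.1 F [-0.2 -0.5 -0.9] gf 58.7
twist z 0.0002 then d after turn [0.0008 0.0089 0.1162] | before turn [0.0008 0.0089 0.1162]
336.7568133255978 132.63074264811934
```

View pics/s1.png

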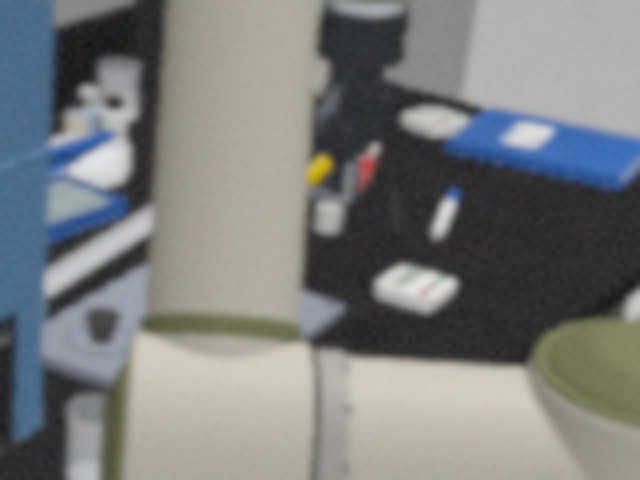

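The view is blocked by the arm (the plate shows only partly at (80,320)), so I rely on the measured numbers and force. Lowering now.

Emit:
send_rows(dp=[[0.001,0.009,0.02],[0,0,0.04],[0,0,0.03],[0,0,0.02],[0,0,0.006],[0,0,0.001],[0,0,0],[0,0,0],[0,0,0],[0,0,0]], twist=[[0,0,0],[0,0,0],[0,0,0],[0,0,0],[0,0,0],[0,0,0],[0,0,0],[0,0,0],[0,0,0],[0,0,0]], hand=[245,245,245,245,245,245,245,245,245,245])

```text
time_s: 19.0
tcp_pos: [0.4427, -0.4183, 0.0334]
tool_rot: [[0.996, 0.086, -0.0], [0.086, -0.996, 0.0], [-0.0, -0.0, -1.0]]
ft_force: [0.6, 0.2, -0.3]
finger_gap: 0.105
gripper_force: 58.8
```

```bash
python3 - <<'E'
from h import *
go(.4762,-.4154,.0333,4.88)
E
```

```text
t 19.0 pos [ 0.4427 -0.4183  0.0334] yaw 4.92 gap 0.105 F [ 0.6  0.2 -0.3] gf 58.8
twist z 0.0006 then d after turn [ 0.0337 -0.      0.0001] | before turn [ 0.0337 -0.      0.0001]
```

Emit:
send_rows(dp=[[0,0,0.0008],[0.003,0,0],[0.003,0,0],[0.003,0,0],[0.003,0,0],[0.003,0,0],[0.003,0,0],[0,0,0],[0,0,0],[0,0,0]], twist=[[0,0,0],[0,0,0],[0,0,0],[0,0,0],[0,0,0],[0,0,0],[0,0,0],[0,0,0],[0,0,0],[0,0,0]], hand=[245,245,245,245,245,245,245,245,245,245])

```text
time_s: 20.25
tcp_pos: [0.4611, -0.4172, 0.0333]
tool_rot: [[0.996, 0.086, 0.001], [0.086, -0.996, -0.001], [0.001, 0.001, -1.0]]
ft_force: [-0.4, -0.0, 5.3]
finger_gap: 0.105
gripper_force: 59.6
```

Emit:
send_rows(dp=[[0.002,0,0],[0.002,0,0],[0.002,0,0],[0,0,0],[0,0,0],[0,0,0],[0,0,0],[0,0,0],[0,0,0],[0,0,0]], twist=[[0,0,0],[0,0,0],[0,0,0],[0,0,0],[0,0,0],[0,0,0],[0,0,0],[0,0,0],[0,0,0],[0,0,0]], hand=[245,245,245,245,245,245,245,245,245,245])

```text
time_s: 21.5
tcp_pos: [0.4664, -0.4167, 0.0333]
tool_rot: [[0.996, 0.086, -0.0], [0.086, -0.996, -0.001], [-0.0, 0.001, -1.0]]
ft_force: [-4.1, -0.2, 6.9]
finger_gap: 0.103
gripper_force: 59.8
```

```bash
python3 - <<'E'
from h import *
go(.4762,-.4154,.0333,4.88)
E
```

```text
t 21.5 pos [ 0.4664 -0.4167  0.0333] yaw 4.92 gap 0.103 F [-4.1 -0.2  6.9] gf 59.8
twist z 0.0006 then d after turn [ 0.0099 -0.0005 -0.    ] | before turn [ 0.0099 -0.0005 -0.    ]
```

Emit:
send_rows(dp=[[0.0015,0,0],[0.0015,0,0],[0.0015,0,0],[0.0015,0,0],[0.001,0,0],[0.001,0,0],[0,0,0],[0,0,0],[0,0,0],[0,0,0]], twist=[[0,0,0],[0,0,0],[0,0,0],[0,0,0],[0,0,0],[0,0,0],[0,0,0],[0,0,0],[0,0,0],[0,0,0]], hand=[245,245,245,245,245,245,245,245,245,245])

```text
time_s: 22.75
tcp_pos: [0.4749, -0.416, 0.0333]
tool_rot: [[0.996, 0.086, 0.001], [0.086, -0.996, -0.001], [0.001, 0.001, -1.0]]
ft_force: [-0.7, -0.8, 6.1]
finger_gap: 0.102
gripper_force: 59.7
```

```bash
python3 - <<'E'
from h import *
go(.4762,-.4154,.0333,4.88)
E
```

```text
t 22.75 pos [ 0.4749 -0.416   0.0333] yaw 4.91 gap 0.102 F [-0.7 -0.8  6.1] gf 59.7
twist z 0.0006 then d after turn [ 0.0014 -0.0005 -0.    ] | before turn [ 0.0014 -0.0005 -0.    ]
```

Emit:
send_rows(dp=[[0.001,0,0],[0.001,0,0],[0,0,0],[0,0,0],[0,0,0],[0,0,0],[0,0,0],[0,0,0],[0,0,0],[0,0,0]], twist=[[0,0,0],[0,0,0],[0,0,0],[0,0,0],[0,0,0],[0,0,0],[0,0,0],[0,0,0],[0,0,0],[0,0,0]], hand=[245,245,245,245,245,245,245,245,245,245])

```text
time_s: 24.0
tcp_pos: [0.4766, -0.4158, 0.0333]
tool_rot: [[0.996, 0.086, 0.0], [0.086, -0.996, -0.001], [0.0, 0.001, -1.0]]
ft_force: [-3.0, 0.2, 5.1]
finger_gap: 0.102
gripper_force: 59.7
```

```bash
python3 - <<'E'
from h import *
go(.4762,-.4154,.0333,4.88)
E
```

```text
t 24.0 pos [ 0.4766 -0.4158  0.0333] yaw 4.92 gap 0.102 F [-3.   0.2  5.1] gf 59.7
twist z 0.0006 then d after turn [-0.0004 -0.0005 -0.    ] | before turn [-0.0004 -0.0005 -0.    ]
```

Emit:
send_rows(dp=[[0.001,0,0],[0.001,0,0],[0,0,0],[0,0,0],[0,0,0],[0,0,0],[0,0,0],[0,0,0],[0,0,0],[0,0,0]], twist=[[0,0,0],[0,0,0],[0,0,0],[0,0,0],[0,0,0],[0,0,0],[0,0,0],[0,0,0],[0,0,0],[0,0,0]], hand=[245,245,245,245,245,245,245,245,245,245])

```text
time_s: 25.25
tcp_pos: [0.4774, -0.4158, 0.0333]
tool_rot: [[0.996, 0.086, -0.002], [0.086, -0.996, -0.0], [-0.002, 0.0, -1.0]]
ft_force: [-10.2, -0.3, 10.2]
finger_gap: 0.102
gripper_force: 60.3
```

```bash
python3 - <<'E'
from h import *
go(.4762,-.4154,.0333,4.88)
E
```

```text
t 25.25 pos [ 0.4774 -0.4158  0.0333] yaw 4.92 gap 0.102 F [-10.2  -0.3  10.2] gf 60.3
twist z 0.0007 then d after turn [-0.0012 -0.0005  0.    ] | before turn [-0.0012 -0.0005  0.    ]
```

Emit:
send_rows(dp=[[-0.002,0,0],[0,0,0],[0,0,0],[0,0,0],[0,0,-0.02],[0,0,-0.04],[0,0,-0.05],[-0.04,-0.02,-0.02],[-0.02,-0.055,0],[0,-0.06,0]], twist=[[0,0,0],[0,0,0],[0,0,0],[0,0,0],[0,0,0],[0,0,0],[0,0,0],[0,0,0],[0,0,0],[0,0,0]], hand=[245,245,180,180,180,180,180,150,130,130])

```text
time_s: 26.5
tcp_pos: [0.404, -0.2851, 0.1642]
tool_rot: [[0.997, 0.083, 0.001], [0.083, -0.997, -0.001], [0.001, 0.002, -1.0]]
ft_force: [1.3, -0.9, 0.5]
finger_gap: 0.49
gripper_force: 0.0
```

```bash
python3 - <<'E'
from h import *
s=snap('top');g=s['pixels'];W=cloud(s);Z=W[...,2]
cv2.imwrite('pics/t4.png',np.vstack([cv2.resize(g[140:215,305:410],(560,400),interpolation=cv2.INTER_CUBIC),cv2.resize(g[190:240,170:275],(560,190),interpolation=cv2.INTER_CUBIC)[:190]]))
k=(W[...,0]>.45)&(W[...,0]<.495)&(W[...,1]<-.2)&(W[...,1]>-.45)&(Z>.035)&(Z<.06);print(k.sum(),W[k].mean(0) if k.any() else '', np.percentile(Z[k],95) if k.any() else '')
go(.374,.156,.15,0)
E
```

```text
0  
t 26.55 pos [ 0.4034 -0.2783  0.1635] yaw 5.0 gap 0.488 F [4.3 4.  0.1] gf 0.0
twist z 0.0873 then d after turn [-0.0294 -0.4343  0.0135] | before turn [ 0.0086 -0.4352  0.015 ]
```

View pics/t4.png

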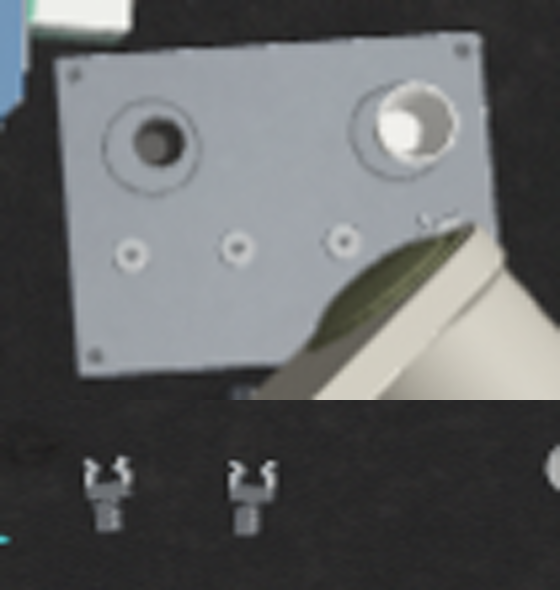

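Jaw tips of the placed clip show beyond pin 1 at (440,218), and the other two clips are still in place. Now the middle clip, seen at lower (250,497).

Emit:
send_rows(dp=[[0,0,0],[-0.004,-0.055,0],[-0.004,-0.055,0],[-0.004,-0.055,0],[-0.004,-0.055,0],[-0.004,-0.055,0],[-0.004,-0.055,0],[-0.003,-0.055,0],[-0.003,-0.049,0],[0,0,0]], twist=[[0,0,0.087],[0,0,0],[0,0,0],[0,0,0],[0,0,0],[0,0,0],[0,0,0],[0,0,0],[0,0,0],[0,0,0]], hand=[130,130,130,130,130,130,130,130,130,130])

```text
time_s: 27.8
tcp_pos: [0.3753, 0.1504, 0.1638]
tool_rot: [[1.0, 0.004, 0.002], [0.004, -1.0, 0.0], [0.002, -0.0, -1.0]]
ft_force: [-0.4, -0.7, -0.0]
finger_gap: 0.485
gripper_force: 0.0
```

```bash
python3 -c "
from h import *
go(.3743,.156,.021,0)"
```

```text
t 27.8 pos [0.3753 0.1504 0.1638] yaw 0.22 gap 0.485 F [-0.4 -0.7 -0. ] gf 0.0
twist z 0.0039 then d after turn [-0.001  -0.0056  0.1428] | before turn [-0.0012 -0.0055  0.1428]
```

Emit:
send_rows(dp=[[-0.001,-0.0055,0.04],[0,0,0.05],[0,0,0.03],[0,0,0.018],[0,0,0.0045],[0,0,0],[0,0,0],[0,0,0],[0,0,0],[0,0,0]], twist=[[0,0,0],[0,0,0],[0,0,0],[0,0,0],[0,0,0],[0,0,0],[0,0,0],[0,0,0],[0,0,0],[0,0,0]], hand=[130,130,130,130,130,130,245,245,245,245], newtons=60)

```text
time_s: 29.05
tcp_pos: [0.3752, 0.1535, 0.021]
tool_rot: [[1.0, -0.001, 0.001], [-0.001, -1.0, -0.0], [0.001, 0.0, -1.0]]
ft_force: [-0.8, -0.7, 7.6]
finger_gap: 0.105
gripper_force: 58.9
```

```bash
python3 -c "
from h import *
go(.4367,-.3525,.15,4.9)"
```

```text
t 29.05 pos [0.3752 0.1535 0.021 ] yaw -0.06 gap 0.105 F [-0.8 -0.7  7.6] gf 58.9
twist z -0.0865 then d after turn [ 0.0181  0.5094 -0.129 ] | before turn [ 0.0622  0.5059 -0.1289]
```

Emit:
send_rows(dp=[[0,0,-0.05],[0,0,-0.06],[0,0.03,-0.02],[0.002,0.056,0],[0.002,0.056,0],[0.002,0.056,0],[0.003,0.056,0],[0.003,0.056,0],[0.003,0.056,0],[0.003,0.056,0]], twist=[[0,0,-0.0865],[0,0,0],[0,0,0],[0,0,0],[0,0,0],[0,0,0],[0,0,0],[0,0,0],[0,0,0],[0,0,0]], hand=[245,245,245,245,245,245,245,245,245,245])

```text
time_s: 30.3
tcp_pos: [0.4285, -0.2673, 0.1506]
tool_rot: [[0.996, 0.085, 0.0], [0.085, -0.996, -0.0], [0.0, 0.0, -1.0]]
ft_force: [1.0, -0.1, -0.9]
finger_gap: 0.107
gripper_force: 58.7
```

Emit:
send_rows(dp=[[0,0.056,0],[0,0.031,0],[0,0,0],[0,0,0],[0,0,0.04],[0,0,0.03],[0,0,0.01],[0,0,0],[0,0,0],[0,0,0]], twist=[[0,0,0],[0,0,0],[0,0,0],[0,0,0],[0,0,0],[0,0,0],[0,0,0],[0,0,0],[0,0,0],[0,0,0]], hand=[245,245,245,245,245,245,245,245,245,245])

```text
time_s: 31.55
tcp_pos: [0.4363, -0.3524, 0.0712]
tool_rot: [[0.996, 0.085, 0.001], [0.085, -0.996, -0.001], [0.001, 0.001, -1.0]]
ft_force: [-0.8, -0.1, -0.5]
finger_gap: 0.108
gripper_force: 58.7
```

```bash
python3 -c "
from h import *
go(.4367,-.3525,.0330,4.9)"
```

```text
t 31.55 pos [ 0.4363 -0.3524  0.0712] yaw 4.89 gap 0.108 F [-0.8 -0.1 -0.5] gf 58.7
twist z -0.0001 then d after turn [0.0004 0.0001 0.0382] | before turn [0.0003 0.0001 0.0382]
```

Emit:
send_rows(dp=[[0,0,0.02],[0,0,0.014],[0,0,0.0035],[0,0,0.001],[0.004,0,0],[0.004,0,0],[0.004,0,0],[0.004,0,0],[0.003,0,0],[0.002,0,0]], twist=[[0,0,0],[0,0,0],[0,0,0],[0,0,0],[0,0,0],[0,0,0],[0,0,0],[0,0,0],[0,0,0],[0,0,0]], hand=[245,245,245,245,245,245,245,245,245,245])

```text
time_s: 32.8
tcp_pos: [0.4572, -0.3511, 0.033]
tool_rot: [[0.996, 0.085, 0.001], [0.085, -0.996, -0.002], [0.0, 0.002, -1.0]]
ft_force: [-3.8, 0.5, 7.7]
finger_gap: 0.106
gripper_force: 59.9
```

Emit:
send_rows(dp=[[0.0015,0,0],[0.0015,0,0],[0.0015,0,0],[0.0015,0,0],[0.0015,0,0],[0.0015,0,0],[0.0015,0,0],[0.0015,0,0],[0,0,0],[0,0,0]], twist=[[0,0,0],[0,0,0],[0,0,0],[0,0,0],[0,0,0],[0,0,0],[0,0,0],[0,0,0],[0,0,0],[0,0,0]], hand=[245,245,245,245,245,245,245,245,245,245])

```text
time_s: 34.05
tcp_pos: [0.4694, -0.3501, 0.033]
tool_rot: [[0.996, 0.085, 0.001], [0.085, -0.996, -0.002], [0.001, 0.002, -1.0]]
ft_force: [-1.6, -0.0, 4.7]
finger_gap: 0.111
gripper_force: 59.6
```

```bash
python3 -c "
from h import *
go(.4706,-.3496,.0330,4.9)"
```

```text
t 34.05 pos [ 0.4694 -0.3501  0.033 ] yaw 4.88 gap 0.111 F [-1.6 -0.   4.7] gf 59.6
twist z -0.0003 then d after turn [ 0.0013 -0.0004  0.    ] | before turn [ 0.0013 -0.0004  0.    ]
```

Same profile as clip 1. Push until the stop shows.

Emit:
send_rows(dp=[[0.001,0,0],[0.001,0,0],[0.001,0,0],[0.0005,0,0],[0,0,0],[0,0,0],[0,0,0],[0,0,0],[0,0,0],[0,0,0]], twist=[[0,0,0],[0,0,0],[0,0,0],[0,0,0],[0,0,0],[0,0,0],[0,0,0],[0,0,0],[0,0,0],[0,0,0]], hand=[245,245,245,245,245,245,245,245,245,245])

```text
time_s: 35.3
tcp_pos: [0.4716, -0.3499, 0.033]
tool_rot: [[0.996, 0.085, -0.001], [0.085, -0.996, -0.001], [-0.002, 0.001, -1.0]]
ft_force: [-9.8, -1.0, 10.1]
finger_gap: 0.109
gripper_force: 60.2
```

```bash
python3 -c "
from h import *
go(.4706,-.3496,.0330,4.9)"
```

```text
t 35.3 pos [ 0.4716 -0.3499  0.033 ] yaw 4.9 gap 0.109 F [-9.8 -1.  10.1] gf 60.2
twist z -0.0001 then d after turn [-0.001  -0.0004  0.    ] | before turn [-0.001  -0.0004  0.    ]
```

Emit:
send_rows(dp=[[-0.002,0,0],[0,0,0],[0,0,0],[0,0,0],[0,0,-0.02],[0,0,-0.04],[0,0,-0.05],[-0.04,-0.02,-0.02],[-0.02,-0.055,0],[0,-0.06,0]], twist=[[0,0,0],[0,0,0],[0,0,0],[0,0,0],[0,0,0],[0,0,0],[0,0,0],[0,0,0],[0,0,0],[0,0,0]], hand=[245,245,180,180,180,180,180,150,130,130])

```text
time_s: 36.55
tcp_pos: [0.3978, -0.2187, 0.1618]
tool_rot: [[0.997, 0.083, 0.0], [0.083, -0.997, -0.0], [0.0, 0.0, -1.0]]
ft_force: [1.0, 0.1, 0.0]
finger_gap: 0.49
gripper_force: 0.0
```

```bash
python3 - <<'E'
from h import *
s=snap('top');g=s['pixels'];W=cloud(s);Z=W[...,2]
cv2.imwrite('pics/t5.png',cv2.resize(g[135:245,110:412],(800,291),interpolation=cv2.INTER_CUBIC))
m=((W[...,0]>.3)&(W[...,0]<.46)&(W[...,1]>0)&(W[...,1]<.33)&(Z>.02)&(Z<.1)).astype(np.uint8)
n,l,st,c=cv2.connectedComponentsWithStats(m)
for i in range(1,n):
    if st[i,4]>10: print(c[i],cv2.minAreaRect((W[l==i][:,:2]*1000).astype(np.float32)))
go(.3755,.2425,.15,6)
E
```

```text
[188.96296296 220.2962963 ] ((375.52215576171875, 242.63088989257812), (23.532140731811523, 10.071100234985352), 10.749804496765137)
t 36.6 pos [ 0.397  -0.2124  0.1613] yaw 4.96 gap 0.489 F [ 2.7  2.4 -0.4] gf 0.0
twist z -0.0181 then d after turn [ 0.0262 -0.4546  0.0113] | before turn [ 0.018  -0.455   0.0132]
```

View pics/t5.png

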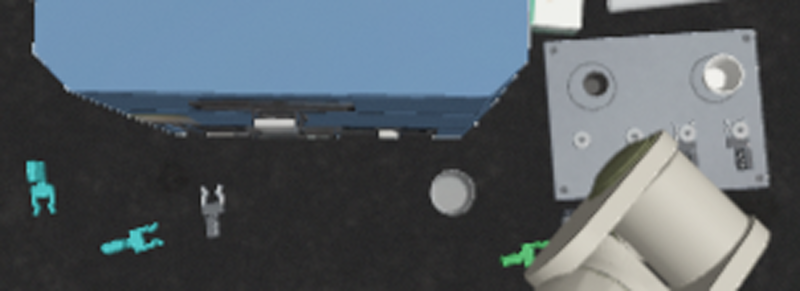

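Clips are home on pins 1 (740,135) and 2 (687,135), and the last grey clip at (212,210) is unmoved. Going for it.

Emit:
send_rows(dp=[[0,0,0],[0.003,-0.056,0],[0.003,-0.056,0],[0.003,-0.056,0],[0.003,-0.056,0],[0.003,-0.056,0],[0.003,-0.056,0],[0.003,-0.056,0],[0.003,-0.054,0],[0,0,0]], twist=[[0,0,-0.018],[0,0,0],[0,0,0],[0,0,0],[0,0,0],[0,0,0],[0,0,0],[0,0,0],[0,0,0],[0,0,0]], hand=[130,130,130,130,130,130,130,130,130,130])

```text
time_s: 37.85
tcp_pos: [0.3772, 0.2286, 0.1615]
tool_rot: [[0.994, 0.108, 0.0], [0.108, -0.994, 0.0], [0.0, -0.0, -1.0]]
ft_force: [0.3, -0.5, 0.3]
finger_gap: 0.488
gripper_force: 0.0
```

```bash
python3 -c "
from h import *
go(.3757,.2425,.021,6)"
```

```text
t 37.85 pos [0.3772 0.2286 0.1615] yaw 6.19 gap 0.488 F [ 0.3 -0.5  0.3] gf 0.0
twist z 0.0033 then d after turn [-0.     -0.014   0.1405] | before turn [ 0.     -0.0139  0.1405]
```

Emit:
send_rows(dp=[[0,-0.0135,0.03],[0,0,0.05],[0,0,0.035],[0,0,0.02],[0,0,0.0055],[0,0,0],[0,0,0],[0,0,0],[0,0,0],[0,0,0]], twist=[[0,0,0],[0,0,0],[0,0,0],[0,0,0],[0,0,0],[0,0,0],[0,0,0],[0,0,0],[0,0,0],[0,0,0]], hand=[130,130,130,130,130,130,245,245,245,245], newtons=60)

```text
time_s: 39.1
tcp_pos: [0.3761, 0.2398, 0.0221]
tool_rot: [[0.995, 0.103, 0.002], [0.103, -0.995, 0.0], [0.002, -0.0, -1.0]]
ft_force: [-0.2, -1.9, 6.2]
finger_gap: 0.101
gripper_force: 59.0
```

```bash
python3 -c "
from h import *
go(.4311,-.2867,.15,4.9)"
```

```text
t 39.1 pos [0.3761 0.2398 0.0221] yaw 5.93 gap 0.101 F [-0.2 -1.9  6.2] gf 59.0
twist z 0.018 then d after turn [ 0.0098  0.5293 -0.1279] | before turn [ 5.000e-04  5.293e-01 -1.280e-01]
```

Emit:
send_rows(dp=[[0,0,-0.05],[0,0,-0.06],[0,0.03,-0.02],[0.001,0.056,0],[0.001,0.056,0],[0.001,0.056,0],[0.001,0.056,0],[0.002,0.056,0],[0.002,0.056,0],[0.002,0.056,0]], twist=[[0,0,0.018],[0,0,0],[0,0,0],[0,0,0],[0,0,0],[0,0,0],[0,0,0],[0,0,0],[0,0,0],[0,0,0]], hand=[245,245,245,245,245,245,245,245,245,245])

```text
time_s: 40.35
tcp_pos: [0.4214, -0.1818, 0.1516]
tool_rot: [[0.996, 0.085, 0.001], [0.085, -0.996, -0.0], [0.001, 0.0, -1.0]]
ft_force: [1.5, 0.0, -0.1]
finger_gap: 0.103
gripper_force: 58.7
```

Emit:
send_rows(dp=[[0,0.056,0],[0,0.051,0],[0,0,0],[0,0,0],[0,0,0.04],[0,0,0.03],[0,0,0.01],[0,0,0],[0,0,0],[0,0,0]], twist=[[0,0,0],[0,0,0],[0,0,0],[0,0,0],[0,0,0],[0,0,0],[0,0,0],[0,0,0],[0,0,0],[0,0,0]], hand=[245,245,245,245,245,245,245,245,245,245])

```text
time_s: 41.6
tcp_pos: [0.431, -0.2867, 0.0722]
tool_rot: [[0.996, 0.085, 0.001], [0.085, -0.996, -0.001], [0.001, 0.001, -1.0]]
ft_force: [-0.4, 0.8, -0.8]
finger_gap: 0.105
gripper_force: 58.8
```

```bash
python3 -c "
from h import *
go(.4311,-.2867,.0341,4.9)"
```

```text
t 41.6 pos [ 0.431  -0.2867  0.0722] yaw 4.89 gap 0.105 F [-0.4  0.8 -0.8] gf 58.8
twist z -0.0001 then d after turn [ 0.0001 -0.      0.0381] | before turn [ 0.0001 -0.0001  0.0381]
```

Emit:
send_rows(dp=[[0,0,0.02],[0,0,0.014],[0,0,0.0035],[0,0,0.001],[0.004,0,0],[0.004,0,0],[0.004,0,0],[0.004,0,0],[0.003,0,0],[0.002,0,0]], twist=[[0,0,0],[0,0,0],[0,0,0],[0,0,0],[0,0,0],[0,0,0],[0,0,0],[0,0,0],[0,0,0],[0,0,0]], hand=[245,245,245,245,245,245,245,245,245,245])

```text
time_s: 42.85
tcp_pos: [0.4518, -0.2854, 0.034]
tool_rot: [[0.996, 0.085, 0.001], [0.085, -0.996, -0.002], [0.0, 0.002, -1.0]]
ft_force: [-5.1, -0.6, 8.8]
finger_gap: 0.101
gripper_force: 60.2
```

Emit:
send_rows(dp=[[0.0015,0,0],[0.0015,0,0],[0.0015,0,0],[0.0015,0,0],[0.0015,0,0],[0.0015,0,0],[0.0015,0,0],[0.0015,0,0],[0,0,0],[0,0,0]], twist=[[0,0,0],[0,0,0],[0,0,0],[0,0,0],[0,0,0],[0,0,0],[0,0,0],[0,0,0],[0,0,0],[0,0,0]], hand=[245,245,245,245,245,245,245,245,245,245])

```text
time_s: 44.1
tcp_pos: [0.4639, -0.2844, 0.034]
tool_rot: [[0.996, 0.085, 0.001], [0.085, -0.996, -0.002], [0.001, 0.002, -1.0]]
ft_force: [-2.9, -0.4, 8.1]
finger_gap: 0.105
gripper_force: 60.0
```

Emit:
send_rows(dp=[[0.001,0,0],[0.001,0,0],[0.001,0,0],[0.0005,0,0],[0,0,0],[0,0,0],[0,0,0],[0,0,0],[0,0,0],[0,0,0]], twist=[[0,0,0],[0,0,0],[0,0,0],[0,0,0],[0,0,0],[0,0,0],[0,0,0],[0,0,0],[0,0,0],[0,0,0]], hand=[245,245,245,245,245,245,245,245,245,245])

```text
time_s: 45.35
tcp_pos: [0.4656, -0.2842, 0.0341]
tool_rot: [[0.996, 0.086, -0.003], [0.086, -0.996, -0.001], [-0.003, 0.0, -1.0]]
ft_force: [-15.9, -1.6, 15.0]
finger_gap: 0.101
gripper_force: 61.1
```

```bash
python3 -c "
from h import *
go(.465,-.2839,.0341,4.9)"
```

```text
t 45.35 pos [ 0.4656 -0.2842  0.0341] yaw 4.92 gap 0.101 F [-15.9  -1.6  15. ] gf 61.1
twist z 0.0003 then d after turn [-0.0006 -0.0004 -0.    ] | before turn [-0.0006 -0.0004 -0.    ]
```

Home. Release, lift and retreat out of the cameras' view of the plate.

Emit:
send_rows(dp=[[-0.0025,0,0],[0,0,0],[0,0,0],[0,0,0],[0,0,-0.02],[0,0,-0.04],[0,0,-0.05],[-0.04,-0.02,-0.02],[-0.02,-0.055,0],[0,-0.06,0]], twist=[[0,0,0],[0,0,0],[0,0,0],[0,0,0],[0,0,0],[0,0,0],[0,0,0],[0,0,0],[0,0,0],[0,0,0]], hand=[245,245,180,180,180,180,180,150,130,130])

```text
time_s: 46.6
tcp_pos: [0.392, -0.1531, 0.1629]
tool_rot: [[0.997, 0.083, 0.0], [0.083, -0.997, -0.0], [0.0, 0.0, -1.0]]
ft_force: [0.5, 0.2, -0.7]
finger_gap: 0.491
gripper_force: 0.0
```

Emit:
send_rows(dp=[[0,-0.06,0],[0,-0.06,0],[0,-0.06,0],[0,-0.05,0],[0,0,0],[0,0,0],[0,0,0],[0,0,0],[0,0,0],[0,0,0]], twist=[[0,0,0],[0,0,0],[0,0,0],[0,0,0],[0,0,0],[0,0,0],[0,0,0],[0,0,0],[0,0,0],[0,0,0]], hand=[130,130,130,130,130,130,130,130,130,130])

```text
time_s: 47.85
tcp_pos: [0.3737, 0.0748, 0.1627]
tool_rot: [[0.996, 0.085, 0.0], [0.085, -0.996, 0.0], [0.0, -0.0, -1.0]]
ft_force: [-0.1, 0.3, 0.1]
finger_gap: 0.492
gripper_force: 0.0
```

```bash
python3 - <<'E'
from h import *
s=snap('top');g=s['pixels'];W=cloud(s);Z=W[...,2]
c=cv2.resize(g[140:215,305:410],(798,570),interpolation=cv2.INTER_CUBIC);cv2.imwrite('pics/t6.png',c)
th=np.radians(4.88);o=np.array([.5256,-.3118]);R=np.array([[np.cos(th),-np.sin(th)],[np.sin(th),np.cos(th)]])
L=((W[...,:2]-o)@R)
m=((L[...,0]>-.09)&(L[...,0]<-.035)&(abs(L[...,1])<.13)&(Z>.03)&(Z<.1)).astype(np.uint8)
n,l,st,ce=cv2.connectedComponentsWithStats(m)
for i in range(1,n):
    if st[i,4]>5: r=cv2.minAreaRect((L[l==i]*1000).astype(np.float32));print('tab plate',np.round(r[0],1),np.round(r[1],1),round(r[2],1),'top z',np.percentile(Z[l==i],90).round(4))
m=(abs(W[...,0]-.43)<.05)&(abs(W[...,1]+.055)<.05)&(Z>.05)&(Z<.1)
print('beaker',np.median(W[m],0))
E
```

```text
tab plate [-57.  -99.8] [10.  23.9] 89.7 top z 0.0477
tab plate [-57.3  33.3] [ 9.3 25.8] 84.5 top z 0.0483
tab plate [-56.8 -32.9] [ 8.7 23.1] 87.9 top z 0.0483
beaker [ 0.4284272  -0.05568846  0.06318973]
```

View pics/t6.png

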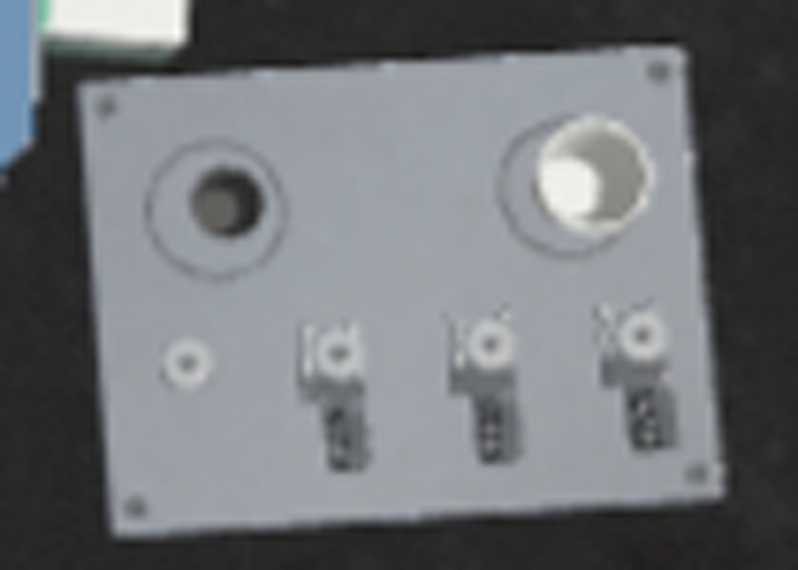

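The three clips sit on the pins at (340,352), (490,345) and (640,335), with their tabs level and within about 1 mm of home. The graphite cup is in the left ring at (228,203) and the white cup in the right ring at (594,175). The beaker has not moved.

```bash
python3 -c "
from bench import manip
print(manip.hand_in())"
```

```text
the job is handed in; nothing more can be done
None
```

The job is handed in: the two crucibles are swapped, each within about 1 mm of its ring's centre, and all three spring clips are pushed home on pins 1, 2 and 3, with pin 4 bare and the beaker undisturbed; the hand-in call returned no verdict.

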